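# Load sample cartons into the tilted magazine rail

### The arm

A 6-joint arm with a two-finger parallel gripper is mounted at the origin on the work surface. World frame = base frame: x ahead of the robot, y to its left, z up, the work surface at z = 0. Lengths are in mm, angles in degrees, forces in N, time in s.
With the tool pointing down it reaches from about 350 to 850 mm from the base axis. Payload 8.1 kg.
Tool frame: the origin (TCP) lies midway between the tips of the shut fingers; the grasp point (between the pads) lies 19 mm behind it; z points along the fingers, x is the direction in which the jaws open and shut, and the axes are right-handed (so a half turn about z gives the same grasp; the last joint's range is limited). The gripper opens to 85 mm and grips with 20 to 120 N. Pads are 22 mm wide; open, the fingers measure 114 mm over their backs; the gripper's body (76 mm by 85 mm) begins 54 mm behind the grasp point. The pads swing forward as they close: fully open they stand 13 mm farther back than shut.
Start: joints at [62.888, 7.471, 85.268, -0, 87.261, -4.893], TCP at [226.871, 555.459, 231.292] pointing down, gripper open.
Joint ranges: [-169.43, 169.43], [-51.17, 129.36], [1.28, 143.12], [-76.62, 256.62], [0, 156.53], [-152.29, 152.29]. Speed limits (degrees/s): [136.94, 136.94, 159.86, 180, 180, 180].

### API

Orientations are given as [roll, pitch, yaw] about the fixed x, y, z axes, in that order (R = Rz(yaw) Ry(pitch) Rx(roll)).
In Python, from bench import monitor, cams, r gives the robot as it stands.
- The arm moves only by the tool jog_arm, never from a script. Its arguments are lists of equal length, an entry for each row: "offset": the shift along the tool's x, y, z in mm, a list of three; "delta_rot": the turn, a rotation vector about the tool's x, y, z in degrees, a list of three; "jaw": the opening in per cent of the stroke, from 0 (shut) to 100 (fully open). In form: {"offset": [[x, y, z], ...], "delta_rot": [[rx, ry, rz], ...], "jaw": [jaw, ...]}. A call has 1 to 20 rows; each row shifts and turns the pose as measured when the row begins, along the tool's axes as they then stand; what a row does not reach is not made up. A row lasts 1/10 s, in which the tool goes at most 50 mm and 8.59 degrees, less where a joint would pass 70% of its speed; a pose out of reach is approached as far as the arm can. A call is refused whole if a number of a shift passes 50 or a number of a turn 8.59, either way. A call with a gripper value outside its range is refused whole. The fingers move at their own pace and stop on an object; "newtons" is the grip in N (left out, the last holds). Time passes only in rows, so rows that do not move let the fingers close. It gives the time, the measured TCP pose, the force and the opening at its end, in the units of the state.
- monitor.sense(): the state, without advancing time (a new reading comes with each control period).
- cams.snapshot(name): name is "scene" or "side" or "wrist"; returns (picture, depth): 480x640x3 uint8, red, green, blue; 480x640 float32, mm along the optical axis (not along the pixel's ray), 0 where there is no reading.
- cams.camera_model(name): a dict with "K" (3x3 intrinsics, pixels), "k1" (the pictures are not rectified: a ray, as slopes to the right and down, at radius r is drawn at 1 + k1 r^2 times it, then the intrinsics apply), "camera_from_world" (4x4, takes a point from world to camera coordinates). Camera axes: x right, y down, z forward; pixel columns grow to the right and rows downward; lengths in mm; the calibration is good to about 2 mm. A picture is of the moment at which its call begins: read the wrist's pose just before it. camera_model takes no time and is no camera call; for the wrist camera it gives the pose at the moment of the call.
- r.hand_in(): hands the job in, once; it reports no verdict.
The state is a dict: "time": time; "joint_pos": joint angles; "qd": joint speeds; "joint_efforts": joint torques, N m; "tool_pos": TCP position; "tcp_rot": TCP orientation; "ft_force": force on the tool from outside, world axes, zero at the start; "wrist_torque": the same for the moment, N m; "finger_gap": finger opening in mm.
Only numpy, scipy, OpenCV 4.12 (cv2) and the standard library are available. Lean on these libraries where they do the work, as an engineer would, in place of code of your own. Each camera call takes 0.05 s, during which the arm holds its last target.

### The job

Load both yellow sample cartons into the tilted magazine rail: lay each upright in the open tray at its high end, navy end pointing downhill, and let it slide down into the tube, so that the two stand one behind the other against the red stop. Leave the white carton where it stands.

Things in the scene. Friction and masses are not known exactly. Their poses are not given: they have to be found in the camera images.
- yellow_a_mid (a point): centre (25 mm above the underside) of a rigid upright carton, 60 long (its x) x 40 wide (y) x 50 high (z) mm, 90 g, yellow with orange patches; a navy band 16 mm wide marks its +x end. It stands on the table; its heading varies widely. Grip it across the 40 mm width with the fingertips at least 17 mm above its underside, to clear the tray's side walls.
- yellow_b_mid (a point): centre of the second yellow carton, same in every way as the first. Either may go in first.
- white_mid (a point): centre of a white carton with light blue patches and a navy end, same size and axes; a bystander, to be left where it stands.
- rail: aluminium rail fixed at a 25 degree tilt, low end towards the robot. Origin: channel floor at the inner face of the red stop, mid-width, 40 mm above the table; x uphill along the floor, y across, z square to the floor. From the stop to x = 135 mm it is a tube 50 wide, 62 high inside, with a 32 mm slot along its top (66 above the floor); up to 176 mm low walls flare out to the tray.
- tray (a point): where to let go: on the floor, mid-width, of the open loading tray, at x = 215 mm of the rail (axes as the rail's). Tray: x = 176 to 290 mm, 60 mm wide between walls 14 mm high, 5 thick; open above and at its upper end. The floor is slick (friction 0.2): a carton let go with its underside on it or a few mm above, tilted alike or level, slides to the stop or the carton before it.
Mind the look-alikes: they are no part of the job. Leave any purple look-alike of the part that bears yellow_a_mid alone.

How it is judged:
By the outcome, as a careful person would: the job done as asked, in the order asked, and still so for the second after the job is handed in, with the robot touching nothing.
It also fails if it takes over 61 s, if anything falls off the work surface, if the arm or the gripper's body presses on something with over 40 N, if the wrist force passes 120 N, or if a joint passes its speed limit or range.

## Working session

There is one attempt and no reset: what is moved stays moved. The work goes in short steps, Python scripts to look and compute and a tool call to move; the robot and the scene stay as the last step left them, time stands still between calls to the robot, and variables do not carry over. Pictures are saved under pics/ and viewed, and the job is handed in when it is done.

Besides the shell and the picture viewer there is one more tool, called after "Request:" as name(argument=value, ...) on one line, values as JSON. jog_arm: Moves the arm, as the interface text tells. Its arguments: {"type":"object","properties":{"offset":{"type":"array","items":{"type":"array","items":{"type":"number"}}},"delta_rot":{"type":"array","items":{"type":"array","items":{"type":"number"}}},"jaw":{"type":"array","items":{"type":"number"}},"newtons":{"type":"number"}},"required":["offset","delta_rot","jaw"]}

```bash
mkdir -p pics; cat > s1.py <<'E'
from bench import monitor,cams,r
import cv2,numpy as np
for n in("scene","side"):
    im,d=cams.snapshot(n); cv2.imwrite(f"pics/{n}1.png",im[:,:,::-1]); np.savez(f"{n}1.npz",im=im,d=d)
    m=cams.camera_model(n); print(n,np.round(m["K"],1).tolist(),m["k1"],np.round(m["camera_from_world"],3).tolist())
    np.savez(f"{n}_cam.npz",K=m["K"],k1=m["k1"],T=m["camera_from_world"])
s=monitor.sense(); print(s)
E
python3 s1.py
```

```text
scene [[503.6, 0.0, 316.0], [0.0, 503.6, 234.0], [0.0, 0.0, 1.0]] -0.10417433878425907 [[-0.488, 0.873, -0.001, 237.968], [0.633, 0.354, -0.688, -311.607], [-0.6, -0.337, -0.725, 1406.358], [0.0, 0.0, 0.0, 1.0]]
side [[502.6, 0.0, 317.8], [0.0, 502.6, 242.6], [0.0, 0.0, 1.0]] -0.11190538626800899 [[-0.99, -0.138, 0.02, 577.931], [-0.104, 0.635, -0.766, 83.749], [0.093, -0.76, -0.643, 1104.479], [0.0, 0.0, 0.0, 1.0]]
{'time': 0.1, 'joint_pos': array([ 6.28838932e+01,  7.51125162e+00,  8.53220186e+01,  1.18362178e-04,
        8.72601911e+01, -4.89353522e+00]), 'qd': array([-0.07719119,  0.03039117, -0.1626748 , -0.00269478, -0.08548441,
       -0.12243532]), 'joint_efforts': array([ 1.06674954e-03, -5.70949066e+01, -5.01941836e+01, -1.60565246e-04,
        7.84680858e-03,  2.24159481e-05]), 'tool_pos': array([226.68832167, 555.01372858, 230.35419528]), 'tcp_rot': array([-1.79991910e+02,  9.31105592e-02,  6.77774293e+01]), 'ft_force': array([0.23696044, 0.57165302, 0.64396208]), 'wrist_torque': array([ 0.00075397,  0.02236354, -0.04638508]), 'finger_gap': 85.71743976868694}
```

View pics/scene1.png

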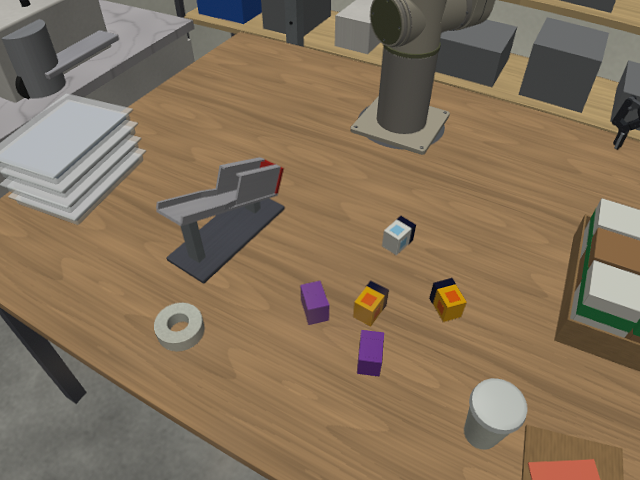

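View pics/side1.png

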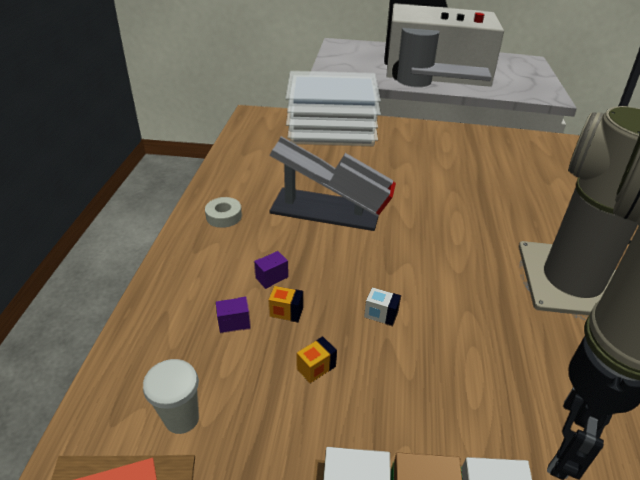

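The scene view shows the yellow cartons at (371,302) and (448,299), and the white one at (399,234). The purple look-alikes are at (315,302) and (371,352), and the rail is at (225,215) with its red stop at (275,175). The side view shows the yellows at (286,303) and (316,360).

```bash
cat > h.py <<'E'
import cv2,numpy as np
def load(n):
    z=np.load(f"{n}1.npz"); c=np.load(f"{n}_cam.npz"); return z['im'],z['d'],c['K'],float(c['k1']),c['T']
def slopes(uv,K,k1):
    p=(np.asarray(uv,float)-[K[0,2],K[1,2]])/[K[0,0],K[1,1]]
    q=p.copy()
    for _ in range(20): q=p/(1+k1*(q**2).sum(-1,keepdims=True))
    return q
def cloud(d,K,k1,T):
    v,u=np.mgrid[:480,:640]; q=slopes(np.stack([u,v],-1),K,k1)
    P=np.concatenate([q,np.ones((480,640,1))],-1)*d[...,None]
    return (P-T[:3,3])@T[:3,:3]
def onplane(uv,z,K,k1,T):
    q=slopes(uv,K,k1); D=np.concatenate([q,np.ones(q.shape[:-1]+(1,))],-1)@T[:3,:3]
    o=-T[:3,:3].T@T[:3,3]; return o+D*((z-o[2])/D[...,2:])
E
cat > m1.py <<'E'
from h import *
for n in("scene","side"):
    im,d,K,k1,T=load(n); W=cloud(d,K,k1,T)
    hsv=cv2.cvtColor(im,cv2.COLOR_RGB2HSV)
    H,S,V=[hsv[...,i].astype(int) for i in range(3)]
    on=(W[...,2]>6)&(W[...,2]<62)&(d>0)
    yel=on&(H>5)&(H<32)&(S>180)&(V>110)
    navy=on&(H>105)&(H<128)&(V<110)&(S>90)
    k,lab,st,ce=cv2.connectedComponentsWithStats(yel.astype(np.uint8))
    for i in range(1,k):
        if st[i,4]<100: continue
        u,v=ce[i]; nav=navy.copy(); vv,uu=np.mgrid[:480,:640]; nav&=np.hypot(uu-u,vv-v)<38
        pt=W[(lab==i)|nav]; top=pt[abs(pt[:,2]-50)<6]
        nt=W[nav]; nt=nt[abs(nt[:,2]-50)<6]; yt=W[lab==i]; yt=yt[abs(yt[:,2]-50)<6]
        print(n,ce[i].round(),st[i,4],len(top),len(nt),"rect",cv2.minAreaRect(top[:,:2].astype(np.float32)),"y",yt.mean(0).round(1),"navy",nt.mean(0).round(1) if len(nt) else None,"zmed",np.median(top[:,2]))
    red=(d>0)&((H<6)|(H>174))&(S>150)&(V>80)&(W[...,2]>20)
    k,lab,st,ce=cv2.connectedComponentsWithStats(red.astype(np.uint8))
    for i in range(1,k):
        if st[i,4]>20: p=W[lab==i];print(n,"red",ce[i].round(),st[i,4],p.mean(0).round(1),p.min(0).round(1),p.max(0).round(1))
    if 1:
        crop=im[110:290,140:300] if n=="scene" else im[120:240,260:410]
        cv2.imwrite(f"pics/{n}_rail.png",cv2.resize(crop[:,:,::-1],None,fx=3.3 if n=="scene" else 5,fy=3.3 if n=="scene" else 5,interpolation=cv2.INTER_CUBIC))
        c2=im[215:385,290:480] if n=="scene" else im[250:390,205:410]
        cv2.imwrite(f"pics/{n}_box.png",cv2.resize(c2[:,:,::-1],None,fx=3.5,fy=3.5,interpolation=cv2.INTER_CUBIC))
    g=(d>0)&(S<60)&(W[...,2]>45)&(W[...,2]<220)
    if n=="scene": g[:, :140]=0; g[:,300:]=0; g[:110]=0;g[290:]=0
    else: g[:,:260]=0;g[:,410:]=0;g[:135]=0;g[240:]=0
    np.save(f"{n}_railpts.npy",W[g]); p=W[g]; print(n,"rail pts",len(p),np.percentile(p,[1,50,99],axis=0).round(1).tolist())
E
python3 m1.py
```

```text
scene [452. 301.] 634 557 119 rect ((542.8407592773438, 318.3059997558594), (61.56424331665039, 40.937843322753906), 46.07725143432617) y [548.9 324.2  50.2] navy [527.5 300.8  50.5] zmed 50.381161694500115
scene [368. 300.] 496 511 66 rect ((621.5784912109375, 191.90745544433594), (39.8995361328125, 61.008548736572266), 84.61776733398438) y [629.7 191.5  50.6] navy [597.8 187.2  51.2] zmed 50.7603771283866
scene red [265. 163.] 51 [ 429.2 -163.6   91.2] [ 420.8 -176.7   81.8] [ 435.  -145.7   98.4]
scene red [278. 180.] 36 [ 444.3 -121.    70.4] [ 426.  -124.3   41.8] [ 458.3 -117.2   94.3]
scene rail pts 4512 [[440.6, -212.5, 49.3], [572.6, -168.5, 116.4], [719.0, -123.1, 169.0]]
side [282. 295.] 334 447 113 rect ((621.936767578125, 191.86183166503906), (42.56288146972656, 60.755455017089844), 82.85430908203125) y [629.4 192.3  49.9] navy [598.3 198.   49.7] zmed 49.89320855499136
side [313. 354.] 477 596 120 rect ((543.4677124023438, 318.6772155761719), (60.197349548339844, 40.61152267456055), 45.85368728637695) y [548.4 324.9  49.7] navy [525.7 303.   49.6] zmed 49.673409319038804
side red [392. 189.] 56 [ 427.3 -149.3   94.4] [ 420.1 -183.4   90.7] [ 433.8 -119.4   98.4]
side rail pts 3862 [[438.5, -211.3, 49.6], [551.8, -143.5, 115.6], [714.0, -122.7, 166.7]]
```

View pics/scene_rail.png

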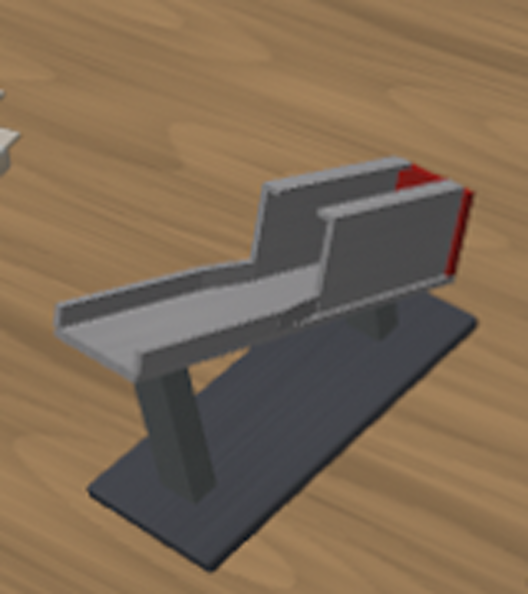

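View pics/side_rail.png

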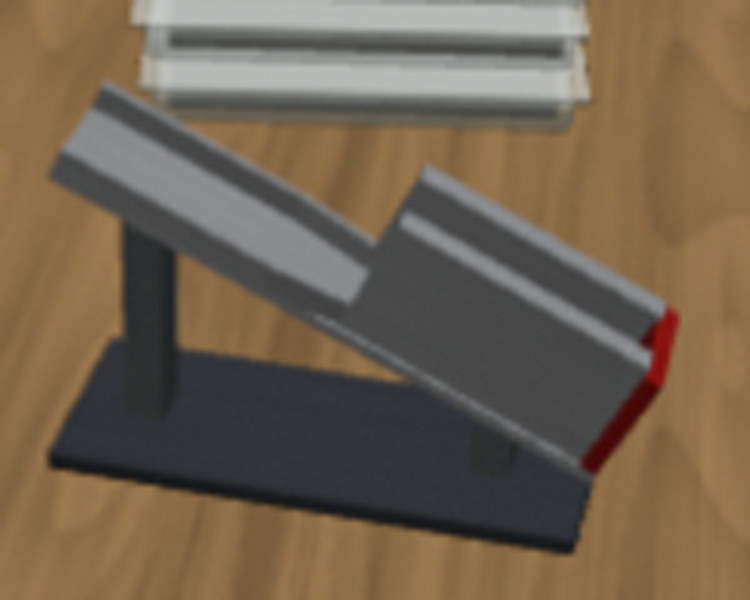

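View pics/scene_box.png

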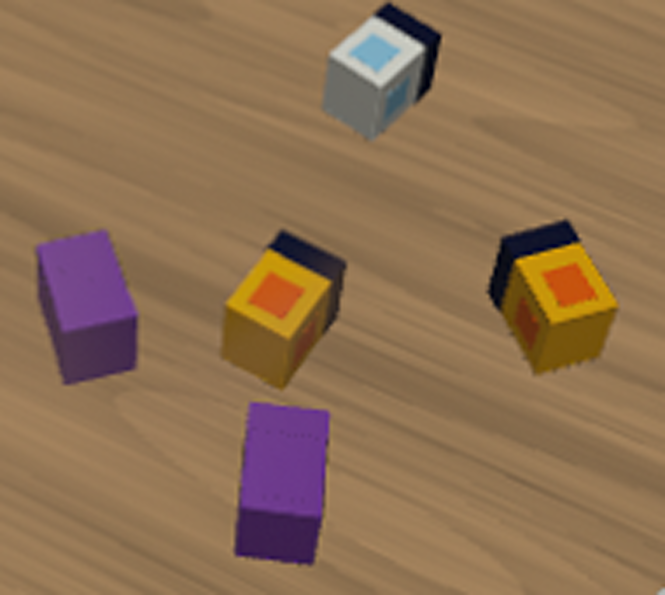

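```bash
cat > m2.py <<'E'
from h import *
from scipy.optimize import least_squares
P={n:np.load(f"{n}_railpts.npy") for n in("scene","side")}
# floor plane RANSAC: tilt 25, uses upper pts
rng=np.random.default_rng(0)
for n,p in P.items():
    best=None
    for _ in range(3000):
        a=p[rng.choice(len(p),3,replace=False)]; m=np.cross(a[1]-a[0],a[2]-a[0]); L=np.linalg.norm(m)
        if L<500: continue
        m/=L; m*=np.sign(m[2]) or 1
        if abs(np.degrees(np.arccos(m[2]))-25)>3: continue
        dd=abs((p-a[0])@m); c=(dd<1.5).sum()
        if best is None or c>best[0]: best=(c,a[0],m)
    c,o,m=best; q=p[abs((p-o)@m)<2]; o=q.mean(0); m=np.linalg.svd(q-o)[2][2]; m*=np.sign(m[2])
    az=np.degrees(np.arctan2(-m[1],-m[0]))
    print(n,c,"n",m.round(4),"tilt",np.degrees(np.arccos(m[2])).round(2),"az",az.round(2), "o",o.round(1))
E
python3 m2.py
```

```text
scene 961 n [-0.4206  0.0426  0.9063] tilt 25.01 az -5.78 o [ 633.1 -176.7  122.7]
side 561 n [-0.4221  0.0259  0.9062] tilt 25.02 az -3.51 o [ 630.  -173.7  121.3]
```

The crops confirm two yellow/orange cartons with navy ends. The white and purple ones are distinct from them. The rail is oriented as described, with its tray uphill and away from the robot.

```bash
cat > m3.py <<'E'
from h import *
P={n:np.load(f"{n}_railpts.npy") for n in("scene","side")}
rng=np.random.default_rng(0)
t=np.radians(25)
for n,p in P.items():
    q=p.copy()
    for k in range(4): # successive vertical-ish planes containing the rail axis
        best=None
        for _ in range(2000):
            a=q[rng.choice(len(q),2,replace=False)]
            e=a[1]-a[0]
            az=np.radians(rng.uniform(-9,0)); m=np.array([-np.sin(az),np.cos(az),0]); c=(abs((q-a[0])@m)<1.2).sum()
            if best is None or c>best[0]: best=(c,a[0],m)
        c,o,m=best; s=abs((q-o)@m)<2; w=q[s]
        x,y=w[:,0],w[:,1]; A=np.polyfit(x,y,1)
        print(n,c,"az",np.degrees(np.arctan(A[0])).round(2),"y@450",np.polyval(A,450).round(1),"y@600",np.polyval(A,600).round(1),"xrange",np.percentile(x,[2,98]).round(),"z",np.percentile(w[:,2],[2,98]).round())
        q=q[~s]
    for az in (-4,-5,-6):
        a=np.radians(az); 
        ex=np.array([np.cos(a)*np.cos(t),np.sin(a)*np.cos(t),np.sin(t)]); ey=np.array([-np.sin(a),np.cos(a),0]); ez=np.cross(ex,ey)
        R=np.stack([ex,ey,ez]); L=(p-np.array([440,-145,40]))@R.T
        fl=L[(abs(L[:,2])<3.5)&(L[:,0]>176)]
        for lo,hi in((180,210),(210,240),(240,270)):
            f=fl[(fl[:,0]>lo)&(fl[:,0]<hi)]; print(az,lo,len(f),np.percentile(f[:,1],[2,98]).round(1),f[:,2].mean().round(2),end=" | ")
        print("xmax",np.percentile(fl[:,0],99.5).round(1))
E
python3 m3.py
```

```text
scene 937 az -5.23 y@450 -123.9 y@600 -137.6 xrange [449. 712.] z [ 54. 165.]
scene 625 az -7.9 y@450 -176.8 y@600 -197.6 xrange [448. 708.] z [ 79. 168.]
scene 230 az -5.24 y@450 -121.1 y@600 -134.9 xrange [458. 715.] z [ 48. 169.]
scene 212 az -8.12 y@450 -131.7 y@600 -153.1 xrange [454. 716.] z [ 47. 159.]
-4 180 62 [-47.2  22.2] 0.2 | -4 210 65 [-47.6  21.3] -0.09 | -4 240 69 [-47.3  20.5] -0.03 | xmax 306.7
-5 180 64 [-44.1  25.2] 0.05 | -5 210 64 [-44.1  24.9] -0.07 | -5 240 67 [-43.2  24.5] 0.1 | xmax 306.4
-6 180 64 [-40.6  28.4] 0.08 | -6 210 66 [-40.6  28.5] -0.14 | -6 240 70 [-39.1  28.4] 0.09 | xmax 306.1
side 821 az -4.86 y@450 -125.1 y@600 -137.8 xrange [447. 707.] z [ 54. 162.]
side 405 az -4.95 y@450 -128.0 y@600 -141.0 xrange [449. 702.] z [ 54. 154.]
side 308 az -7.43 y@450 -179.5 y@600 -199.1 xrange [439. 708.] z [ 86. 166.]
side 229 az -4.86 y@450 -121.9 y@600 -134.7 xrange [442. 711.] z [ 50. 166.]
-4 180 59 [-48.8  22.3] 0.01 | -4 210 55 [-49.   22.7] -0.21 | -4 240 64 [-49.5  21.9] 0.12 | xmax 304.6
-5 180 58 [-44.4  25.5] 0.01 | -5 210 58 [-45.8  26.4] -0.21 | -5 240 61 [-45.1  25.8] 0.26 | xmax 304.2
-6 180 62 [-42.3  28.6] -0.01 | -6 210 54 [-42.3  30. ] -0.17 | -6 240 64 [-41.2  29.6] 0.18 | xmax 304.7
```

```bash
cat > m4.py <<'E'
from h import *
P={n:np.load(f"{n}_railpts.npy") for n in("scene","side")}
t=np.radians(25)
for n,p in P.items():
  for az in (-4.5,-5,-5.5,-6):
    a=np.radians(az); 
    ex=np.array([np.cos(a)*np.cos(t),np.sin(a)*np.cos(t),np.sin(t)]); ey=np.array([-np.sin(a),np.cos(a),0]); ez=np.cross(ex,ey)
    R=np.stack([ex,ey,ez]); L=(p-np.array([457,-155,40]))@R.T
    print(n,az,end=": ")
    for lo,hi in((185,235),(235,285)):
        f=L[(abs(L[:,2])<3)&(L[:,0]>lo)&(L[:,0]<hi)]; g=f[abs(f[:,1])<20]
        w=L[(L[:,2]>11)&(L[:,2]<18)&(L[:,0]>lo)&(L[:,0]<hi)]
        print(lo,len(f),np.percentile(f[:,1],[2,98]).round(1),"z",g[:,2].mean().round(2),"walltop y",w[w[:,1]<0][:,1].mean().round(1),w[w[:,1]>0][:,1].mean().round(1),end=" | ")
    # tube outer +y wall y, top lips
    w=L[(L[:,0]>10)&(L[:,0]<60)&(L[:,2]>15)&(L[:,2]<55)&(L[:,1]>20)][:,1]; w2=L[(L[:,0]>75)&(L[:,0]<125)&(L[:,2]>15)&(L[:,2]<55)&(L[:,1]>20)][:,1]
    lp=L[(L[:,0]>10)&(L[:,0]<125)&(L[:,2]>63)&(L[:,2]<69)]
    fl=L[abs(L[:,2])<3]; tb=L[(L[:,2]>25)]
    print("tube wall",np.median(w).round(1),np.median(w2).round(1),"lip z",np.median(lp[:,2]).round(1),"lip y",np.percentile(lp[:,1],[2,98]).round(1),"floor xmax",np.percentile(fl[:,0],99.5).round(1),"tube x",np.percentile(tb[:,0],[1,99]).round(1))
E
python3 m4.py
```

```text
scene -4.5: 185 272 [-36.8  30.3] z -0.14 walltop y -36.1 28.9 | 235 332 [-37.1  29.3] z 0.03 walltop y -37.4 27.1 | tube wall 30.7 28.7 lip z 66.1 lip y [-30.2  31.4] floor xmax 290.3 tube x [  3.1 135.6]
scene -5: 185 276 [-35.1  32. ] z -0.19 walltop y -34.6 30.6 | 235 333 [-35.1  31.2] z 0.02 walltop y -35.3 29.1 | tube wall 30.9 29.3 lip z 66.1 lip y [-29.7  31.8] floor xmax 290.3 tube x [  2.9 135.6]
scene -5.5: 185 274 [-33.5  33.6] z -0.19 walltop y -33.0 32.2 | 235 333 [-33.1  33.1] z 0.0 walltop y -33.3 31.1 | tube wall 31.0 30.0 lip z 66.1 lip y [-29.3  32. ] floor xmax 290.2 tube x [  2.8 135.4]
scene -6: 185 274 [-31.9  35.3] z -0.22 walltop y -31.4 33.8 | 235 334 [-31.1  35.1] z -0.01 walltop y -31.3 33.1 | tube wall 31.2 30.7 lip z 66.1 lip y [-29.   32.2] floor xmax 290.1 tube x [  2.7 135.4]
side -4.5: 185 239 [-37.9  30.6] z 0.26 walltop y -35.9 28.1 | 235 230 [-38.4  29.5] z -0.46 walltop y -36.1 27.7 | tube wall 29.2 27.4 lip z 65.8 lip y [-30.1  31.2] floor xmax 289.7 tube x [  3.1 135.3]
side -5: 185 240 [-36.1  32.3] z 0.19 walltop y -34.3 29.6 | 235 228 [-36.1  31.6] z -0.5 walltop y -34.0 29.7 | tube wall 29.4 28.0 lip z 65.8 lip y [-29.7  31.1] floor xmax 289.4 tube x [  3.1 135.3]
side -5.5: 185 241 [-34.5  34.2] z 0.17 walltop y -32.6 31.3 | 235 228 [-34.1  33.7] z -0.52 walltop y -32.1 31.6 | tube wall 29.5 28.7 lip z 65.8 lip y [-29.3  31.3] floor xmax 289.5 tube x [  3.2 135.1]
side -6: 185 240 [-32.8  35.6] z 0.14 walltop y -31.1 32.9 | 235 225 [-31.9  35.9] z -0.61 walltop y -30.1 33.7 | tube wall 29.7 29.3 lip z 65.8 lip y [-28.9  31.5] floor xmax 289.5 tube x [  3.1 135.1]
```

```bash
cat > m5.py <<'E'
from h import *
im,d,K,k1,T=load("scene"); W=cloud(d,K,k1,T)
H,S,V=[cv2.cvtColor(im,cv2.COLOR_RGB2HSV)[...,i].astype(int) for i in range(3)]
top=(abs(W[...,2]-50)<5)&(d>0)
for nm,m in (("purple",top&(H>130)&(H<160)&(S>80)),("white",top&(S<110)&(V>90)&(W[...,1]>50)&(W[...,0]<600)&(W[...,1]<350))):
    k,lab,st,ce=cv2.connectedComponentsWithStats(m.astype(np.uint8))
    for i in range(1,k):
        if st[i,4]>100: print(nm,ce[i].round(),cv2.minAreaRect(W[lab==i][:,:2].astype(np.float32)))
E
python3 m5.py
cat > to.py <<'E'
import sys,numpy as np
from scipy.spatial.transform import Rotation as Ro
from bench import monitor
TG={}
down=lambda yaw:Ro.from_euler('xyz',[180,0,yaw],degrees=True)
def rail():
    a,t=np.radians(-5.7),np.radians(25)
    ex=np.array([np.cos(a)*np.cos(t),np.sin(a)*np.cos(t),np.sin(t)]); ey=np.array([-np.sin(a),np.cos(a),0]); ez=np.cross(ex,ey)
    return np.array([457,-154.5,40.]),ex,ey,ez
o,ex,ey,ez=rail()
tz=-ez; tx=ey; Rt=Ro.from_matrix(np.stack([tx,np.cross(tz,tx),tz],1))
for n,x,y,h in(("B",542.9,318.4,-134),("A",621.7,191.9,174)):
    TG[n+"hi"]=((x,y,150),down(h-90)); TG[n]=((x,y,17),down(h-90))
for n,z in(("Thi",120),("T",21)):
    TG[n]=(o+215*ex+z*ez,Rt)
s=monitor.sense(); p=s['tool_pos']; R=Ro.from_euler('xyz',s['tcp_rot'],degrees=True)
print(round(s['time'],2),p.round(1),s['tcp_rot'].round(1),"J",s['joint_pos'].round(1),"F",s['ft_force'].round(1),"gap",round(s['finger_gap'],1))
for n in sys.argv[1:]:
    q,Q=TG[n]; q=np.array(q); 
    print(n,q.round(1),Q.as_euler('xyz',True).round(1),"off in current tool",R.inv().apply(q-p).round(1),"off in target tool",Q.inv().apply(q-p).round(1),"rotvec",(R.inv()*Q).as_rotvec(True).round(2))
E
python3 to.py Bhi B A
```

```text
purple [314. 296.] ((670.0548095703125, 98.30715942382812), (61.66929244995117, 38.975772857666016), 44.812889099121094)
purple [371. 347.] ((716.8338623046875, 236.96072387695312), (63.417022705078125, 39.82817840576172), 21.014921188354492)
white [397. 230.] ((438.1785583496094, 166.49093627929688), (41.4845085144043, 47.39126205444336), 77.1622543334961)
0.1 [226.7 555.  230.4] [-1.80e+02  1.00e-01  6.78e+01] J [62.9  7.5 85.3  0.  87.3 -4.9] F [0.2 0.6 0.6] gap 85.7
Bhi [542.9 318.4 150. ] [180.   0. 136.] off in current tool [-99.3 382.2  80.5] off in target tool [-391.8   49.5   80.4] rotvec [-6.000e-02  8.000e-02 -6.822e+01]
B [542.9 318.4  17. ] [180.   0. 136.] off in current tool [-99.1 382.2 213.5] off in target tool [-391.8   49.5  213.4] rotvec [-6.000e-02  8.000e-02 -6.822e+01]
A [621.7 191.9  17. ] [180.   0.  84.] off in current tool [-186.4  503.   213.6] off in target tool [-319.8  430.8  213.4] rotvec [ -0.02   0.09 -16.22]
```

Request:
jog_arm(offset=[[0, 0, 0], [0, 0, 0], [0, 0, 0], [0, 0, 0], [0, 0, 0], [0, 0, 0], [0, 0, 0], [0, 0, 0], [-40, 5, 0], [-40, 5, 0], [-40, 5, 0], [-40, 5, 0], [-40, 5, 0], [-40, 5, 0], [-40, 5, 0], [-40, 5, 0]], delta_rot=[[0, 0, -8.5], [0, 0, -8.5], [0, 0, -8.5], [0, 0, -8.5], [0, 0, -8.5], [0, 0, -8.5], [0, 0, -8.5], [0, 0, -8.5], [0, 0, 0], [0, 0, 0], [0, 0, 0], [0, 0, 0], [0, 0, 0], [0, 0, 0], [0, 0, 0], [0, 0, 0]], jaw=[100, 100, 100, 100, 100, 100, 100, 100, 100, 100, 100, 100, 100, 100, 100, 100], newtons=40)

```text
time: 1.7
tool_pos: [489.7, 359.4, 220.4]
tcp_rot: [-179.0, 0.0, 137.7]
ft_force: [-0.7, -0.0, 0.3]
finger_gap: 85.7
```

```bash
python3 to.py Bhi B
```

```text
1.7 [489.7 359.4 220.4] [-179.     0.   137.7] J [  31.6    9.9   83.8   -0.3   87.3 -106. ] F [-0.7 -0.   0.3] gap 85.7
Bhi [542.9 318.4 150. ] [180.   0. 136.] off in current tool [-66.9   6.7  70.4] off in target tool [-66.7   7.4  70.4] rotvec [-1.01  0.06  1.67]
B [542.9 318.4  17. ] [180.   0. 136.] off in current tool [-66.8   9.  203.4] off in target tool [-66.7   7.4 203.4] rotvec [-1.01  0.06  1.67]
```

Request:
jog_arm(offset=[[-35, 4, 30], [-32, 3, 40], [0, 0, 0], [0, 0, 0]], delta_rot=[[-1, 0, 1.7], [0, 0, 0], [0, 0, 0], [0, 0, 0]], jaw=[100, 100, 100, 100])

```text
time: 2.1
tool_pos: [549.2, 312.1, 148.1]
tcp_rot: [179.9, 0.1, 135.5]
ft_force: [-0.9, 0.7, 1.1]
finger_gap: 85.4
```

```bash
python3 to.py B; cat > w.py <<'E'
import sys,cv2
from bench import cams
n=sys.argv[1]; im,d=cams.snapshot(n); cv2.imwrite(f"pics/{sys.argv[2]}.png",im[:,:,::-1])
E
python3 w.py wrist w1
```

```text
2.1 [549.2 312.1 148.1] [1.799e+02 1.000e-01 1.355e+02] J [ 2.500e+01  1.510e+01  8.540e+01 -1.000e-01  7.940e+01 -1.105e+02] F [-0.9  0.7  1.1] gap 85.4
B [542.9 318.4  17. ] [180.   0. 136.] off in current tool [  9.2  -0.  131. ] off in target tool [  8.9   0.2 131.1] rotvec [ 0.06  0.12 -0.48]
```

View pics/w1.png

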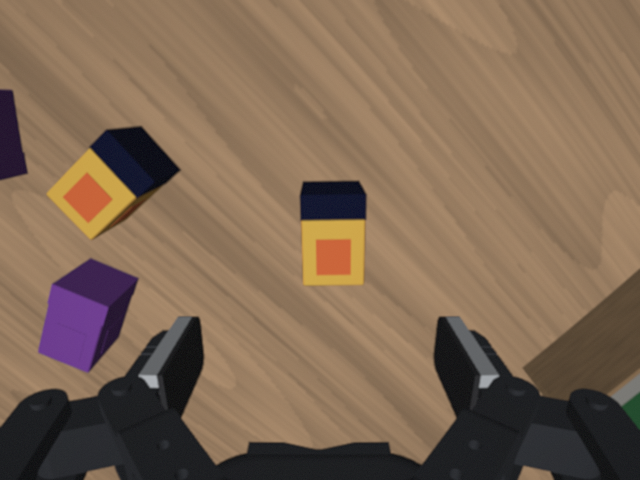

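The wrist view shows the yellow carton at (333,235), square to the jaws, with its navy end up-image. I'm descending.

Request:
jog_arm(offset=[[9, 0, 30], [0, 0, 40], [0, 0, 30], [0, 0, 10], [0, 0, 0], [0, 0, 0]], delta_rot=[[0, 0, -0.5], [0, 0, 0], [0, 0, 0], [0, 0, 0], [0, 0, 0], [0, 0, 0]], jaw=[100, 100, 100, 100, 100, 100])

```text
time: 2.75
tool_pos: [543.8, 326.4, 44.7]
tcp_rot: [179.3, 0.3, 136.5]
ft_force: [0.6, -0.6, 0.1]
finger_gap: 85.4
```

```bash
python3 to.py B
```

```text
2.75 [543.8 326.4  44.7] [179.3   0.3 136.5] J [ 2.640e+01  2.090e+01  8.990e+01 -1.000e-01  6.850e+01 -1.101e+02] F [ 0.6 -0.6  0.1] gap 85.4
B [542.9 318.4  17. ] [180.   0. 136.] off in current tool [-4.8 -6.8 27.6] off in target tool [-5.  -6.4 27.7] rotvec [0.72 0.31 0.48]
```

Request:
jog_arm(offset=[[-5, -6.5, 10], [0, 0, 10], [0, 0, 5], [0, 0, 0], [0, 0, 0]], delta_rot=[[0.7, 0.3, 0.5], [0, 0, 0], [0, 0, 0], [0, 0, 0], [0, 0, 0]], jaw=[100, 100, 100, 100, 100])

```text
time: 3.25
tool_pos: [546.5, 319.4, 23.5]
tcp_rot: [179.6, 0.2, 135.9]
ft_force: [0.2, 0.2, -0.7]
finger_gap: 85.2
```

```bash
python3 to.py B
```

```text
3.25 [546.5 319.4  23.5] [179.6   0.2 135.9] J [  25.7   22.6   90.2   -0.    66.8 -110.3] F [ 0.2  0.2 -0.7] gap 85.2
B [542.9 318.4  17. ] [180.   0. 136.] off in current tool [ 1.9 -3.3  6.4] off in target tool [ 1.9 -3.2  6.5] rotvec [ 0.41  0.15 -0.07]
```

Request:
jog_arm(offset=[[2, -3, 5], [0, 0, 1.5], [0, 0, 0], [0, 0, 0], [0, 0, 0], [0, 0, 0], [0, 0, 0], [0, 0, 0], [0, 0, 0], [0, 0, 0], [0, 0, 0]], delta_rot=[[0.4, 0, 0], [0, 0, 0], [0, 0, 0], [0, 0, 0], [0, 0, 0], [0, 0, 0], [0, 0, 0], [0, 0, 0], [0, 0, 0], [0, 0, 0], [0, 0, 0]], jaw=[100, 100, 0, 0, 0, 0, 0, 0, 0, 0, 0], newtons=40)

```text
time: 4.35
tool_pos: [543.1, 318.9, 17.0]
tcp_rot: [180.0, 0.2, 135.9]
ft_force: [-0.5, -0.3, 0.2]
finger_gap: 39.4
```

```bash
python3 to.py B
```

```text
4.35 [543.1 318.9  17. ] [180.    0.2 135.9] J [  25.8   22.9   90.5   -0.2   66.5 -110. ] F [-0.5 -0.3  0.2] gap 39.4
B [542.9 318.4  17. ] [180.   0. 136.] off in current tool [-0.2 -0.4  0. ] off in target tool [-0.2 -0.4  0. ] rotvec [ 0.02  0.17 -0.06]
```

Gripped, with the gap at 39.4 mm. Now lifting and turning.

Request:
jog_arm(offset=[[0, 0, -20], [0, 0, -45], [0, 0, -45], [0, 0, -45], [0, 0, -45], [0, 0, -45], [0, 0, 0], [0, 0, 0], [0, 0, 0], [0, 0, 0], [0, 0, 0], [0, 0, 0], [0, 0, 0]], delta_rot=[[0, 0, 0], [0, 0, 0], [0, 0, 0], [0, 0, 0], [0, 0, 0], [0, 0, 0], [0, 0, 8], [0, 0, 8], [0, 0, 8], [0, 0, 8], [0, 0, 8], [0, 0, 8], [0, 0, 4]], jaw=[0, 0, 0, 0, 0, 0, 0, 0, 0, 0, 0, 0, 0])

```text
time: 5.65
tool_pos: [540.9, 318.4, 271.3]
tcp_rot: [180.0, 0.2, 81.9]
ft_force: [-0.6, 0.8, -0.7]
finger_gap: 39.8
```

```bash
python3 to.py Thi T
```

```text
5.65 [540.9 318.4 271.3] [180.    0.2  81.9] J [ 25.9  11.1  77.1  -0.2  91.9 -56. ] F [-0.6  0.8 -0.7] gap 39.8
Thi [ 600.4 -168.8  239.6] [155.    0.   84.3] off in current tool [-473.9  127.5   33.1] off in target tool [-478.9   84.1   74.1] rotvec [-24.98   0.69  -2.32]
T [ 642.1 -173.   149.9] [155.    0.   84.3] off in current tool [-471.9  169.3  122.8] off in target tool [-478.9   84.1  173.1] rotvec [-24.98   0.69  -2.32]
```

Request:
jog_arm(offset=[[-30, 10, 0], [-44, 12, 0], [-44, 12, 0], [-44, 12, 0], [-44, 12, 0], [-44, 12, 0], [-44, 12, 0], [-44, 12, 0], [-44, 12, 0], [-44, 12, 0], [-20, 0, 0], [0, 0, 0], [0, 0, 0], [0, 0, 0], [0, 0, 0], [0, 0, 0], [0, 0, 0]], delta_rot=[[0, 0, -2.3], [0, 0, 0], [0, 0, 0], [0, 0, 0], [0, 0, 0], [0, 0, 0], [0, 0, 0], [0, 0, 0], [0, 0, 0], [0, 0, 0], [0, 0, 0], [0, 0, 0], [-6, 0, 0], [-6, 0, 0], [-6, 0, 0], [-6, 0, 0], [0, 0, 0]], jaw=[0, 0, 0, 0, 0, 0, 0, 0, 0, 0, 0, 0, 0, 0, 0, 0, 0])

```text
time: 7.35
tool_pos: [610.5, -150.1, 261.5]
tcp_rot: [155.9, -0.1, 84.3]
ft_force: [-0.7, -1.4, -1.3]
finger_gap: 39.5
```

```bash
python3 to.py Thi T
```

```text
7.35 [ 610.5 -150.1  261.5] [ 1.559e+02 -1.000e-01  8.430e+01] J [ -22.5  -11.1  103.6    7.6   64.6 -108.7] F [-0.7 -1.4 -1.3] gap 39.5
Thi [ 600.4 -168.8  239.6] [155.    0.   84.3] off in current tool [-19.6 -16.4  16.6] off in target tool [-19.6 -16.7  16.4] rotvec [-0.94 -0.13 -0.03]
T [ 642.1 -173.   149.9] [155.    0.   84.3] off in current tool [-19.9 -14.8 115.6] off in target tool [-19.6 -16.7 115.4] rotvec [-0.94 -0.13 -0.03]
```

Request:
jog_arm(offset=[[-19.5, -16.5, 0], [0, 0, 15], [0, 0, 30], [0, 0, 30], [0, 0, 10], [0, 0, 0], [0, 0, 0]], delta_rot=[[-0.9, 0, 0], [0, 0, 0], [0, 0, 0], [0, 0, 0], [0, 0, 0], [0, 0, 0], [0, 0, 0]], jaw=[0, 0, 0, 0, 0, 0, 0])

```text
time: 8.05
tool_pos: [635.0, -167.9, 182.2]
tcp_rot: [155.3, -0.2, 84.6]
ft_force: [0.1, 0.5, -0.3]
finger_gap: 39.5
```

```bash
python3 to.py T; python3 w.py side s2
```

```text
8.05 [ 635.  -167.9  182.2] [155.3  -0.2  84.6] J [ -23.5   -3.9  105.6    9.3   55.1 -111.9] F [ 0.1  0.5 -0.3] gap 39.5
T [ 642.1 -173.   149.9] [155.    0.   84.3] off in current tool [-4.5 -6.7 32.5] off in target tool [-4.4 -6.8 32.5] rotvec [-0.28 -0.3   0.24]
```

View pics/s2.png

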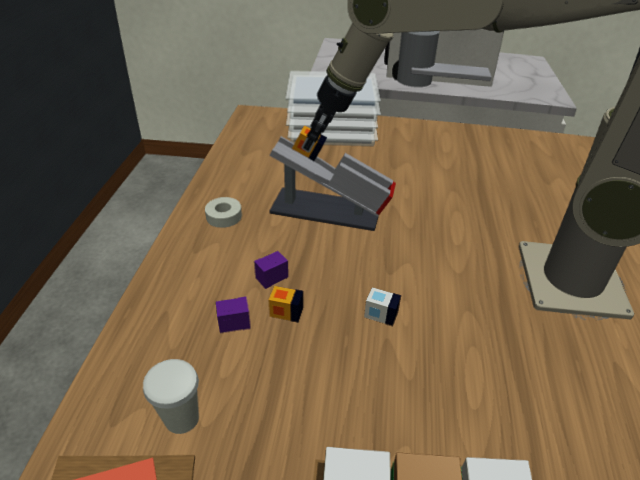

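The side view shows the carton, held and tilted, above the tray at (308,145). I'm lowering it.

Request:
jog_arm(offset=[[-4.5, -6.5, 10], [0, 0, 10], [0, 0, 5], [0, 0, 0], [0, 0, 0]], delta_rot=[[-0.3, -0.3, 0.2], [0, 0, 0], [0, 0, 0], [0, 0, 0], [0, 0, 0]], jaw=[0, 0, 0, 0, 0])

```text
time: 8.6
tool_pos: [640.6, -174.1, 159.1]
tcp_rot: [154.7, 0.1, 84.3]
ft_force: [-0.1, -0.4, -0.7]
finger_gap: 39.3
```

```bash
python3 to.py T
```

```text
8.6 [ 640.6 -174.1  159.1] [1.547e+02 1.000e-01 8.430e+01] J [ -23.8   -2.   106.5    9.6   51.6 -112.4] F [-0.1 -0.4 -0.7] gap 39.3
T [ 642.1 -173.   149.9] [155.    0.   84.3] off in current tool [ 1.3 -2.7  8.9] off in target tool [ 1.3 -2.7  8.9] rotvec [0.34 0.13 0.03]
```

Request:
jog_arm(offset=[[1.3, -2.5, 6], [0, 0, 3], [0, 0, 0], [0, 0, 0], [0, 0, 0]], delta_rot=[[0.3, 0, 0], [0, 0, 0], [0, 0, 0], [0, 0, 0], [0, 0, 0]], jaw=[0, 0, 0, 0, 0])

```text
time: 9.1
tool_pos: [642.7, -172.9, 149.7]
tcp_rot: [155.0, 0.1, 84.3]
ft_force: [-0.7, 0.4, 0.3]
finger_gap: 39.4
```

```bash
python3 to.py T; python3 w.py wrist w2
```

```text
9.1 [ 642.7 -172.9  149.7] [1.55e+02 1.00e-01 8.43e+01] J [ -23.5   -0.9  106.4    9.4   50.9 -112.2] F [-0.7  0.4  0.3] gap 39.4
T [ 642.1 -173.   149.9] [155.    0.   84.3] off in current tool [-0.1 -0.4 -0.5] off in target tool [-0.1 -0.4 -0.5] rotvec [0.05 0.13 0.03]
```

View pics/w2.png

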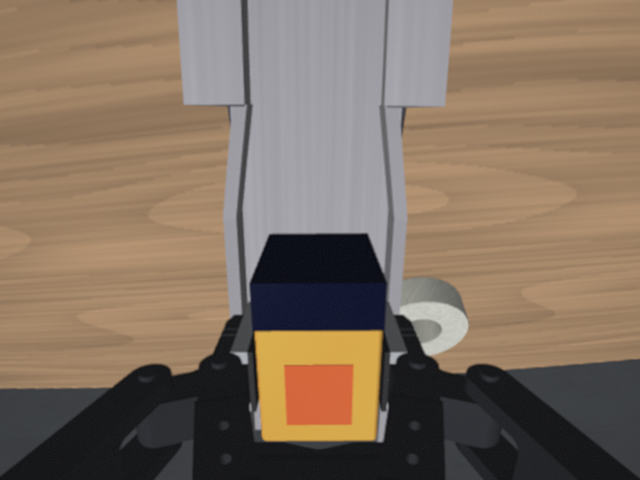

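The carton sits centred in the tray, navy end downhill at (318,290). I'm releasing it.

Request:
jog_arm(offset=[[0, 0, 0], [0, 0, 0], [0, 0, 0], [0, 0, 0], [0, 0, 0], [0, 0, 0], [0, 0, 0], [0, 0, 0], [0, 0, 0], [0, 0, 0]], delta_rot=[[0, 0, 0], [0, 0, 0], [0, 0, 0], [0, 0, 0], [0, 0, 0], [0, 0, 0], [0, 0, 0], [0, 0, 0], [0, 0, 0], [0, 0, 0]], jaw=[100, 100, 100, 100, 100, 100, 100, 100, 100, 100])

```text
time: 10.15
tool_pos: [643.6, -173.3, 151.4]
tcp_rot: [154.8, 0.2, 84.3]
ft_force: [-0.2, -0.8, 0.5]
finger_gap: 85.3
```

```bash
python3 to.py T; python3 w.py wrist w3
```

```text
10.15 [ 643.6 -173.3  151.4] [154.8   0.2  84.3] J [ -23.5   -1.   106.3    9.4   50.9 -112.2] F [-0.2 -0.8  0.5] gap 85.3
T [ 642.1 -173.   149.9] [155.    0.   84.3] off in current tool [ 0.2 -2.   0.8] off in target tool [ 0.2 -2.   0.8] rotvec [0.21 0.18 0.04]
```

View pics/w3.png

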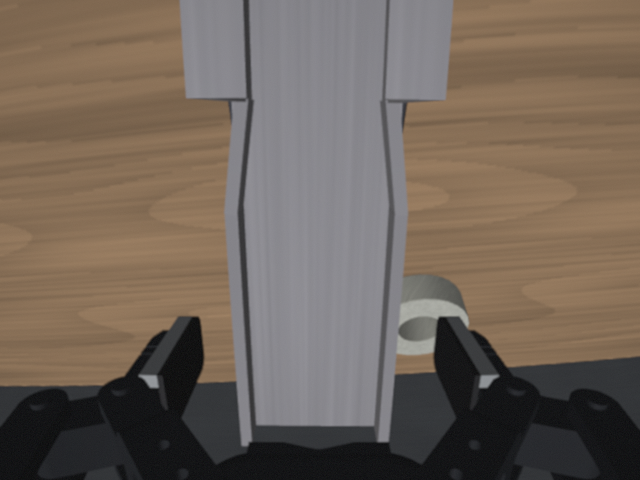

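The tray is empty, so the carton slid down. Next I retract, level the tool and go to carton A.

Request:
jog_arm(offset=[[0, 0, -20], [0, 0, -40], [0, 0, -40], [0, 0, -10], [0, 0, 0], [0, 0, 0], [0, 0, 0], [0, 0, 0], [30, 0, 0], [44, 0, 0], [44, 0, 0], [44, 0, 0], [44, 0, 0], [44, 0, 0], [30, 0, 0], [0, 0, 0], [0, 0, 0]], delta_rot=[[0, 0, 0], [0, 0, 0], [0, 0, 0], [0, 0, 0], [6, 0, 0], [7, 0, 0], [7, 0, 0], [5, 0, 0], [0, 0, 0], [0, 0, 0], [0, 0, 0], [0, 0, 0], [0, 0, 0], [0, 0, 0], [0, 0, 0], [0, 0, 0], [0, 0, 0]], jaw=[100, 100, 100, 100, 100, 100, 100, 100, 100, 100, 100, 100, 100, 100, 100, 100, 100])

```text
time: 11.9
tool_pos: [621.6, 121.2, 238.7]
tcp_rot: [-178.3, 0.2, 84.0]
ft_force: [-0.5, -0.2, 0.3]
finger_gap: 85.1
```

```bash
python3 to.py Ahi A; python3 w.py scene c3
```

```text
11.9 [621.6 121.2 238.7] [-178.3    0.2   84. ] J [  6.3  14.1  77.    0.2  90.6 -77.7] F [-0.5 -0.2  0.3] gap 85.1
Ahi [621.7 191.9 150. ] [180.   0.  84.] off in current tool [70.6 -4.6 88.7] off in target tool [70.3 -7.3 88.7] rotvec [-1.72  0.19  0.03]
A [621.7 191.9  17. ] [180.   0.  84.] off in current tool [ 71.1  -0.6 221.6] off in target tool [ 70.3  -7.3 221.7] rotvec [-1.72  0.19  0.03]
```

View pics/c3.png

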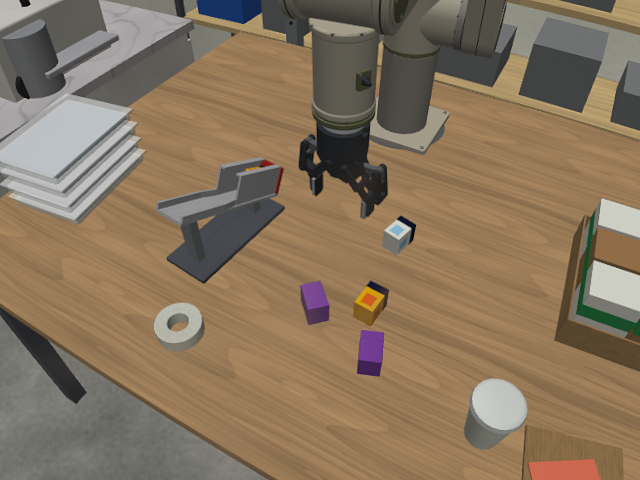

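The scene view shows yellow visible through the tube slot near the stop (260,168). Carton A is undisturbed at (371,302). I'm moving above it.

Request:
jog_arm(offset=[[30, -4, 20], [35, -3, 30], [5, 0, 30], [0, 0, 8], [0, 0, 0], [0, 0, 0], [0, 0, 0]], delta_rot=[[-1.7, 0, 0], [0, 0, 0], [0, 0, 0], [0, 0, 0], [0, 0, 0], [0, 0, 0], [0, 0, 0]], jaw=[100, 100, 100, 100, 100, 100, 100])

```text
time: 12.65
tool_pos: [625.3, 183.3, 151.7]
tcp_rot: [179.7, 0.2, 83.3]
ft_force: [0.3, 1.2, 0.5]
finger_gap: 85.5
```

```bash
python3 to.py A; python3 w.py wrist w4
```

```text
12.65 [625.3 183.3 151.7] [179.7   0.2  83.3] J [ 12.   17.8  81.8  -0.3  80.1 -71.3] F [0.3 1.2 0.5] gap 85.5
A [621.7 191.9  17. ] [180.   0.  84.] off in current tool [  8.6  -5.4 134.7] off in target tool [  8.2  -4.4 134.7] rotvec [ 0.35  0.21 -0.66]
```

View pics/w4.png

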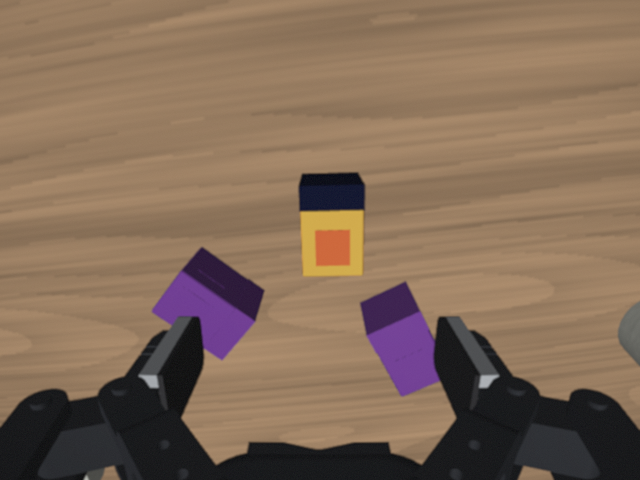

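The wrist view shows carton A at (332,235), square to the jaws. The purple blocks at (208,305) and (400,340) clear the finger line by more than 30 mm. I'm descending.

Request:
jog_arm(offset=[[8.5, -5, 25], [0, 0, 35], [0, 0, 25], [0, 0, 10], [0, 0, 0], [0, 0, 0]], delta_rot=[[0.3, 0.2, -0.6], [0, 0, 0], [0, 0, 0], [0, 0, 0], [0, 0, 0], [0, 0, 0]], jaw=[100, 100, 100, 100, 100, 100])

```text
time: 13.3
tool_pos: [630.2, 191.0, 66.2]
tcp_rot: [179.0, -0.3, 83.7]
ft_force: [0.7, -0.4, 1.3]
finger_gap: 85.2
```

```bash
python3 to.py A
```

```text
13.3 [630.2 191.   66.2] [179.   -0.3  83.7] J [ 12.4  22.6  85.3  -0.   71.1 -71.3] F [ 0.7 -0.4  1.3] gap 85.2
A [621.7 191.9  17. ] [180.   0.  84.] off in current tool [-0.3 -9.4 49. ] off in target tool [-0.  -8.5 49.2] rotvec [ 1.04 -0.3  -0.27]
```

Request:
jog_arm(offset=[[0, -8.5, 15], [0, 0, 20], [0, 0, 8], [0, 0, 0], [0, 0, 0]], delta_rot=[[1, -0.3, -0.3], [0, 0, 0], [0, 0, 0], [0, 0, 0], [0, 0, 0]], jaw=[100, 100, 100, 100, 100])

```text
time: 13.8
tool_pos: [624.6, 193.0, 26.7]
tcp_rot: [179.7, -0.1, 84.1]
ft_force: [0.4, 0.1, -0.1]
finger_gap: 85.3
```

```bash
python3 to.py A
```

```text
13.8 [624.6 193.   26.7] [ 1.797e+02 -1.000e-01  8.410e+01] J [ 12.7  25.2  86.3   0.   68.1 -71.4] F [ 0.4  0.1 -0.1] gap 85.3
A [621.7 191.9  17. ] [180.   0.  84.] off in current tool [-1.4 -2.8  9.7] off in target tool [-1.4 -2.8  9.7] rotvec [ 0.33 -0.11  0.08]
```

Request:
jog_arm(offset=[[-1.4, -2.8, 7], [0, 0, 2.5], [0, 0, 0], [0, 0, 0], [0, 0, 0], [0, 0, 0], [0, 0, 0], [0, 0, 0], [0, 0, 0], [0, 0, 0], [0, 0, 0]], delta_rot=[[0.3, 0, 0], [0, 0, 0], [0, 0, 0], [0, 0, 0], [0, 0, 0], [0, 0, 0], [0, 0, 0], [0, 0, 0], [0, 0, 0], [0, 0, 0], [0, 0, 0]], jaw=[100, 100, 0, 0, 0, 0, 0, 0, 0, 0, 0], newtons=40)

```text
time: 14.9
tool_pos: [623.0, 192.2, 19.0]
tcp_rot: [179.8, -0.2, 84.1]
ft_force: [-0.2, -0.1, 0.0]
finger_gap: 39.5
```

Request:
jog_arm(offset=[[0, 0, -20], [0, 0, -45], [0, 0, -45], [0, 0, -45], [0, 0, -45], [0, 0, -45], [0, 0, 0]], delta_rot=[[0, 0, 0], [0, 0, 0], [0, 0, 0], [0, 0, 0], [0, 0, 0], [0, 0, 0], [0, 0, 0]], jaw=[0, 0, 0, 0, 0, 0, 0])

```text
time: 15.6
tool_pos: [619.5, 190.9, 269.4]
tcp_rot: [-179.7, -0.0, 84.1]
ft_force: [0.4, 1.3, 0.2]
finger_gap: 39.2
```

```bash
python3 to.py Thi T
```

```text
15.6 [619.5 190.9 269.4] [-179.7   -0.    84.1] J [ 12.5  14.5  73.4   0.1  92.3 -71.5] F [0.4 1.3 0.2] gap 39.2
Thi [ 600.4 -168.8  239.6] [155.    0.   84.3] off in current tool [-359.8   18.2   29.5] off in target tool [-359.9    2.6   34.1] rotvec [-2.526e+01  2.000e-02 -2.200e-01]
T [ 642.1 -173.   149.9] [155.    0.   84.3] off in current tool [-359.7   60.4  119.1] off in target tool [-359.9    2.6  133.1] rotvec [-2.526e+01  2.000e-02 -2.200e-01]
```

Request:
jog_arm(offset=[[-30, 0, 0], [-44, 2, 0], [-44, 2, 0], [-44, 2, 0], [-44, 2, 0], [-44, 2, 0], [-44, 2, 0], [-40, 0, 0], [-20, 0, 0], [0, 0, 0], [0, 0, 0], [0, 0, 0], [0, 0, 0], [0, 0, 0], [0, 0, 0]], delta_rot=[[0, 0, 0], [0, 0, 0], [0, 0, 0], [0, 0, 0], [0, 0, 0], [0, 0, 0], [0, 0, 0], [0, 0, 0], [0, 0, 0], [0, 0, 0], [-6, 0, 0], [-6.5, 0, 0], [-6.5, 0, 0], [-6, 0, 0], [0, 0, 0]], jaw=[0, 0, 0, 0, 0, 0, 0, 0, 0, 0, 0, 0, 0, 0, 0])

```text
time: 17.1
tool_pos: [593.0, -169.9, 258.0]
tcp_rot: [154.9, -0.5, 84.3]
ft_force: [-1.9, -0.2, -1.7]
finger_gap: 39.5
```

```bash
python3 to.py Thi T
```

```text
17.1 [ 593.  -169.9  258. ] [154.9  -0.5  84.3] J [ -26.   -13.6  106.4    9.9   63.9 -112.8] F [-1.9 -0.2 -1.7] gap 39.5
Thi [ 600.4 -168.8  239.6] [155.    0.   84.3] off in current tool [ 1.7 -1.2 19.7] off in target tool [ 1.8 -1.1 19.7] rotvec [ 0.11 -0.43 -0.2 ]
T [ 642.1 -173.   149.9] [155.    0.   84.3] off in current tool [  1.   -1.4 118.7] off in target tool [  1.8  -1.1 118.7] rotvec [ 0.11 -0.43 -0.2 ]
```

Request:
jog_arm(offset=[[1.5, -1, 10], [0, 0, 30], [0, 0, 30], [0, 0, 15], [0, 0, 5], [0, 0, 0], [0, 0, 0]], delta_rot=[[0, -0.4, -0.2], [0, 0, 0], [0, 0, 0], [0, 0, 0], [0, 0, 0], [0, 0, 0], [0, 0, 0]], jaw=[0, 0, 0, 0, 0, 0, 0])

```text
time: 17.8
tool_pos: [638.8, -169.4, 177.4]
tcp_rot: [155.2, 0.2, 84.6]
ft_force: [0.7, -1.4, 0.2]
finger_gap: 39.5
```

```bash
python3 to.py T
```

```text
17.8 [ 638.8 -169.4  177.4] [155.2   0.2  84.6] J [ -23.3   -3.1  105.4    9.    54.3 -111.8] F [ 0.7 -1.4  0.2] gap 39.5
T [ 642.1 -173.   149.9] [155.    0.   84.3] off in current tool [-3.2 -8.3 26.5] off in target tool [-3.2 -8.3 26.4] rotvec [-0.2   0.01  0.38]
```

Request:
jog_arm(offset=[[-3, -8, 8], [0, 0, 8], [0, 0, 3], [0, 0, 0], [0, 0, 0]], delta_rot=[[-0.2, 0, 0.4], [0, 0, 0], [0, 0, 0], [0, 0, 0], [0, 0, 0]], jaw=[0, 0, 0, 0, 0])

```text
time: 18.3
tool_pos: [640.4, -173.5, 158.4]
tcp_rot: [154.8, 0.1, 84.2]
ft_force: [-0.3, 0.5, -1.3]
finger_gap: 39.3
```

```bash
python3 to.py T
```

```text
18.3 [ 640.4 -173.5  158.4] [1.548e+02 1.000e-01 8.420e+01] J [ -23.7   -1.9  106.4    9.5   51.7 -112.3] F [-0.3  0.5 -1.3] gap 39.3
T [ 642.1 -173.   149.9] [155.    0.   84.3] off in current tool [ 0.8 -2.1  8.4] off in target tool [ 0.7 -2.1  8.4] rotvec [ 0.22  0.1  -0.05]
```

Request:
jog_arm(offset=[[0.7, -2, 6], [0, 0, 2], [0, 0, 0], [0, 0, 0], [0, 0, 0]], delta_rot=[[0.2, 0, 0], [0, 0, 0], [0, 0, 0], [0, 0, 0], [0, 0, 0]], jaw=[0, 0, 0, 0, 0])

```text
time: 18.8
tool_pos: [642.4, -173.1, 150.4]
tcp_rot: [154.9, 0.1, 84.2]
ft_force: [0.2, 0.1, -1.3]
finger_gap: 39.4
```

```bash
python3 to.py T; python3 w.py wrist w5
```

```text
18.8 [ 642.4 -173.1  150.4] [1.549e+02 1.000e-01 8.420e+01] J [ -23.5   -1.   106.4    9.5   51.  -112.2] F [ 0.2  0.1 -1.3] gap 39.4
T [ 642.1 -173.   149.9] [155.    0.   84.3] off in current tool [ 0.1 -0.5  0.3] off in target tool [ 0.1 -0.5  0.3] rotvec [ 0.06  0.12 -0.04]
```

View pics/w5.png

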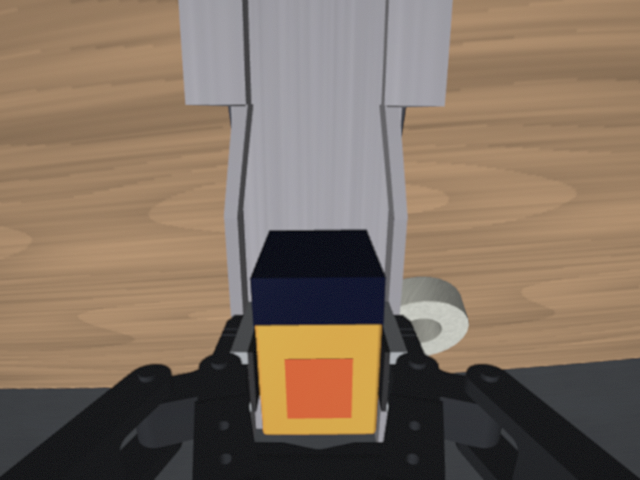

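The view matches the first placing: centred, navy end downhill. Release, then retract.

Request:
jog_arm(offset=[[0, 0, 0], [0, 0, 0], [0, 0, 0], [0, 0, 0], [0, 0, 0], [0, 0, 0], [0, 0, 0], [0, 0, 0], [0, 0, 0], [0, 0, 0]], delta_rot=[[0, 0, 0], [0, 0, 0], [0, 0, 0], [0, 0, 0], [0, 0, 0], [0, 0, 0], [0, 0, 0], [0, 0, 0], [0, 0, 0], [0, 0, 0]], jaw=[100, 100, 100, 100, 100, 100, 100, 100, 100, 100])

```text
time: 19.85
tool_pos: [643.1, -173.5, 151.8]
tcp_rot: [154.8, 0.1, 84.2]
ft_force: [-0.1, -0.3, 0.9]
finger_gap: 85.1
```

Request:
jog_arm(offset=[[0, 0, -20], [0, 0, -40], [0, 0, -40], [0, 0, -30], [0, 0, 0], [0, 0, 0], [0, 0, 0], [0, 0, 0]], delta_rot=[[0, 0, 0], [0, 0, 0], [0, 0, 0], [0, 0, 0], [0, 0, 0], [0, 0, 0], [0, 0, 0], [0, 0, 0]], jaw=[100, 100, 100, 100, 100, 100, 100, 100])

```text
time: 20.65
tool_pos: [585.1, -166.8, 270.0]
tcp_rot: [155.1, 0.0, 84.2]
ft_force: [0.1, 0.7, 0.5]
finger_gap: 85.5
```

```bash
python3 to.py T; python3 w.py wrist w6; python3 w.py side s6; python3 - <<'E'
import cv2
a=cv2.imread('pics/s6.png')[130:240,250:420]; cv2.imwrite('pics/s6c.png',cv2.resize(a,None,fx=4.5,fy=4.5,interpolation=cv2.INTER_CUBIC))
E
```

```text
20.65 [ 585.1 -166.8  270. ] [155.1   0.   84.2] J [ -25.7  -15.2  106.4    9.    65.5 -112. ] F [0.1 0.7 0.5] gap 85.5
T [ 642.1 -173.   149.9] [155.    0.   84.3] off in current tool [ -0.3   1.3 133.1] off in target tool [ -0.5   1.1 133.1] rotvec [-0.1   0.08 -0.05]
```

View pics/w6.png

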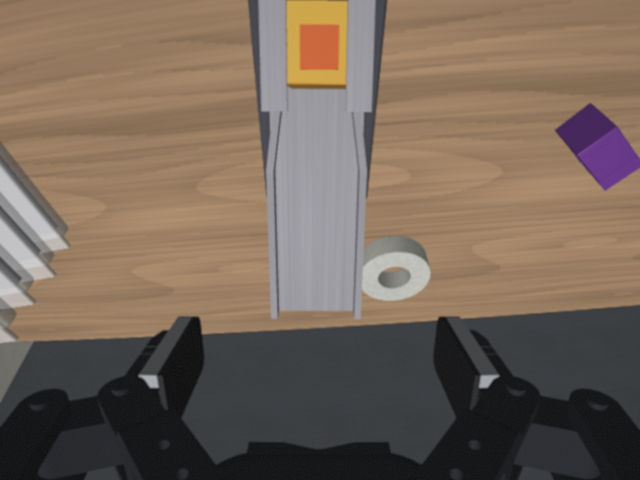

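View pics/s6c.png

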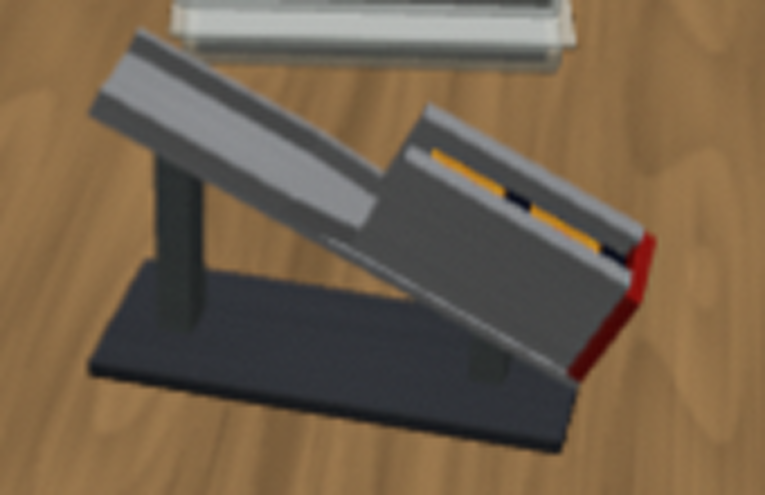

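The crop shows navy, yellow, navy, yellow in order uphill from the red stop. The last carton's tail is about 15 mm inside the tube mouth, which fits two 60 mm cartons seated against the stop.

```bash
python3 - <<'E'
from bench import r,monitor
print(monitor.sense()['qd'].round(2)); print(r.hand_in())
E
```

```text
[-0.03 -0.11 -0.1  -0.04  0.26 -0.02]
the job is handed in; nothing more can be done
None
```

Both yellow cartons are in the magazine rail, one behind the other against the red stop, with their navy ends downhill. I handed the job in at about 21 s of the 61 s allowed.

- **Method:** I gripped each carton across its 40 mm width and laid it in the tray at the rail's 25° tilt, 2–4 mm above the floor. Both slid into the tube on release.
- **Last checks:** The side view showed navy, yellow, navy, yellow uphill from the stop, with no visible gap. The wrist view showed an empty tray and the last carton's tail about 15 mm inside the tube mouth. The gripper was clear of the rail, and the wrist force readings never rose above a few newtons.
- **Not checked:** I did not measure the white and purple cartons again at the end. The arm did not touch them, and the scene view halfway through showed them unmoved.

No check failed or disagreed.

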